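Seat the blank in the drill jig and swing its clamps across

TASK

With a fingertip, push the loose metal blank along its channel until it is fully home against the end stop of the plywood drill jig. Then push on the upright pins to swing the two clamp arms round until each lies square across the top of the blank. Only push: do not pinch the blank or the pins, do not lift the blank, and leave the other things on the table and on the jig where they are.

Things in the scene. Friction and masses are not known exactly. Their poses are not given: they have to be found in the camera images.
- jig: Drill jig fixed to the table: plywood base 200 x 200 x 12 mm. Origin: centre of its underside; x along the channel towards the end stop (away from the robot), y left, z up. The channel runs along y = 0, floor at z = 12 mm, between low rails (inner faces y = +-32 mm, 8 mm thick, tops z = 18 mm, x = -95 to 70 mm)
- blank_center (a point): Centre of the loose aluminium blank: 100 mm long (x, along the channel) x 60 mm wide x 20 mm high, two 12 mm holes (too small for a finger), 0.2 to 0.5 kg. It lies flat in the channel, 2 mm of play at either side, 30 to 55 mm short of the stop; its top is 32 mm above the table. Fully home, this point is at x = 25, y = 0, z = 22 mm in the jig's frame
- stop_face (a point): Middle of the end stop's inner face, where the blank's far end comes to rest: x = 75, y = 0, z = 22 mm in the jig's frame, same axes. The stop is an aluminium block 18 mm thick, 80 mm wide across the channel, its top 36 mm above the table
- clamp_near_pivot (a point): Pivot axis of the near clamp, left of the channel: x = 0, y = +62 mm in the jig's frame. The arm is flat steel, 62 mm long from this axis, 16 mm wide, its underside 36 and its top 46 mm above the table, clear above the blank. The pivot's screw head reaches 52 mm above the table
- clamp_far_pivot (a point): Pivot axis of the far clamp, right of the channel: x = +50, y = -62 mm in the jig's frame. The same arm as the near one
- clamp_near (a joint): Angle of the near clamp arm, rad. 0: it points from its pivot to the jig's -y, square across the blank. Positive is open: turned clockwise (from above) by that angle; at pi/2 it points to the jig's -x. Starts at 1.75 to 2.6. Push its pin counter-clockwise to close. Turns from -0.7 to 2.9, no stop or spring at 0, stays where left; about 2 N at the pin turns it
- clamp_far (a joint): Angle of the far clamp arm, rad. 0: it points from its pivot to the jig's +y, square across the blank. Positive is open: turned clockwise (from above) by that angle; at pi/2 it points to the jig's +x. Starts at 1.75 to 2.6. Push its pin counter-clockwise to close. Turns from -0.7 to 2.9, no stop or spring at 0, stays where left; about 2 N at the pin turns it
- clamp_near_pin (a point): Middle of the near clamp's upright finger pin, a 12 mm steel pin 46 mm from the pivot axis, standing from 46 to 76 mm above the table; this point is 61 mm up
- clamp_far_pin (a point): Middle of the far clamp's upright finger pin: 12 mm, 46 mm from the pivot axis, from 46 to 76 mm above the table; this point is 61 mm up
- padlock: Bystander: brass padlock, 68 x 42 x 18 mm, lying on the jig's base at the far left. Origin at its underside
- tape_electrical: Bystander: roll of black tape, 53 mm across, 19 mm high, lying on the jig's base at the right, near the robot
- spare_castor_b: Bystander: black castor wheel lying flat, 80 mm across, 31 mm high, on the table left of the jig
- tape_masking: Bystander: roll of pale masking tape, 100 mm across, 25 mm high, on the table right of the jig
- screw_jar: Bystander: jar with a tin lid, 61 mm across, 78 mm high, on the table right of the jig
- spanner_10: Bystander: double open-ended spanner, 22 x 143 x 6 mm, on the table left of the jig

How it is judged (in metres and radians):
On the way, in this order (a step that is already met when the one before it is completed fails the run):
1. the blank is home against the end stop while both clamp arms still stand open (x of blank_center in the frame of jig between 0.022 and 0.028 m and y of blank_center in the frame of jig between -0.006 and 0.006 m and z of blank_center in the frame of jig between 0.018 and 0.026 m and value of joint each of clamp_near, clamp_far above 1.2 rad), for 0.2 s.
2. both clamp arms lie across the blank (x of blank_center in the frame of jig between 0.022 and 0.028 m and y of blank_center in the frame of jig between -0.006 and 0.006 m and z of blank_center in the frame of jig between 0.018 and 0.026 m and value of joint clamp_near between -0.2 and 0.2 rad and value of joint clamp_far between -0.2 and 0.2 rad), for 0.2 s.
At the end, for the whole second after the job is handed in: The blank lies flat in the channel within 3 mm of the end stop, both clamp arms lie across it within 0.2 rad of square, and all is at rest (all of step 2 and velocity of joint clamp_near between -0.05 and 0.05 rad/s and velocity of joint clamp_far between -0.05 and 0.05 rad/s and linear speed of blank below 0.01 m/s); the robot touches nothing.
It fails at once if the blank is lifted or tipped (z of blank_center in the frame of jig above 0.032 m or angle between blank_center's own z axis and vertical above 0.2 rad).
It fails at once if a clamp pin is pinched between the fingers ((contact force between the fingers and jig above 1 N and horizontal distance between the grasp point and clamp_near_pin below 0.005 m and height (world z) of the grasp point below 0.08 m) or (contact force between the fingers and jig above 1 N and horizontal distance between the grasp point and clamp_far_pin below 0.005 m and height (world z) of the grasp point below 0.08 m)).
It fails at once if the blank is pinched between the fingers (contact force between the fingers and blank above 1 N and x of the grasp point in the frame of blank_center between -0.045 and 0.045 m and y of the grasp point in the frame of blank_center between -0.025 and 0.025 m and z of the grasp point in the frame of blank_center below 0.018 m).
It fails at once if a bystander is moved by more than 30 mm (distance of any of spare_castor_b, padlock, tape_electrical, tape_masking, screw_jar, spanner_10 from where it was at the start of the episode above 0.03 m).
It also fails if it takes over 64 s, if anything falls off the work surface, if the arm or the gripper's body presses on something with over 40 N, if the wrist force passes 120 N, or if a joint passes its speed limit or range.

ROBOT

A 6-joint arm with a two-finger parallel gripper is mounted at the origin on a cart in front of the work surface, level with it; the furniture and walls round the work are solid. World frame = base frame: x ahead of the robot, y to its left, z up, the work surface at z = 0. Lengths are in mm, angles in rad, forces in N, time in s.
With the tool pointing down it reaches from about 300 to 950 mm from the base axis. Payload 3.1 kg.
Tool frame: the origin (TCP) lies midway between the tips of the shut fingers; the grasp point (between the pads) lies 19 mm behind it; z points along the fingers, y is the line along which they close (so a half turn about z gives the same grasp; the last joint's range is limited). The gripper opens to 85 mm and grips with 20 to 120 N. Pads are 22 mm wide; open, the fingers measure 114 mm over their backs; the gripper's body (76 mm by 85 mm) begins 54 mm behind the grasp point. The pads swing forward as they close: fully open they stand 13 mm farther back than shut.
Start: joints at [-1.192, 0.308, 1.634, -0, 1.2, -0.07], TCP at [271.153, -563.123, 231.272] pointing down, gripper open.
Joint ranges: [-3.06, 3.06], [-0.79, 1.96], [0.05, 2.63], [-1.19, 4.34], [0.05, 2.64], [-2.94, 2.94]. Speed limits (rad/s): [2.79, 2.79, 3.14, 3.14, 3.14, 3.14].

INTERFACE

Orientations are given as a rotation vector (axis times angle).
In Python, from rig import r, imaging gives the robot as it stands. The module is installed in compiled form; this text tells all that it offers.
- The arm moves only by the shell command python3 -m crank 'ROWS' [FORCE]. ROWS is JSON, a list of rows, each a list of 3 entries, a list of its own where there are three numbers: the shift along the tool's x, y, z in cm, then the turn, a rotation vector about the tool's x, y, z in rad, then the opening, from 0 (shut) to 1 (fully open). A call has 1 to 12 rows; each row is the pose to reach, as a shift and turn from the pose commanded when the call began, along the tool's axes at that moment; what a row does not reach only later rows make up. A row lasts 1/8 s, in which the tool goes at most 62.5 mm and 10.7 degrees, less where a joint would pass 70% of its speed; a pose out of reach is approached as far as the arm can. A call with a gripper value outside its range is refused whole. The fingers move at their own pace and stop on an object; FORCE is the grip in N (left out, the last holds). Time passes only in rows, so rows that repeat a pose let the fingers close. It gives the time, the measured TCP pose, the force, the opening and the grip force at its end, in the units of the state.
- r.observe(): the state, without advancing time (a new reading comes with each control period).
- imaging.grab_frame(name): name is "side" or "top"; returns a dict with "frame" (420x560x3 uint8, red, green, blue), "vfov" (degrees; the focal length in pixels is half the picture's height over the tangent of half this angle, whatever the lens; pixels are square), "cx", "cy" (the principal point, pixels), "pose" (4x4, takes a point from camera to world coordinates). Camera axes: x right, y down, z forward; pixel columns grow to the right and rows downward; lengths in mm; the calibration is good to about 2 mm. A picture is of the moment at which its call begins. There is no depth.
- r.job_done(): hands the job in; it is judged then, once.
The state is a dict: "t": time; "joint_positions": joint angles; "qd": joint speeds; "joint_efforts": joint torques, N m; "tcp_pos": TCP position; "tcp_rot": TCP orientation; "ft_force": force on the tool from outside, world axes, zero at the start; "moment": the same for the moment, N m; "width": finger opening in mm; "finger_force": force on a finger pad.
Only numpy, scipy, OpenCV 4.12 (cv2) and the standard library are available. Lean on these libraries where they do the work, as an engineer would, in place of code of your own. Each camera call takes 0.05 s, during which the arm holds its last target. There are 200 camera calls.

## Working session

There is one attempt and no reset: what is moved stays moved. The work goes in short steps, Python scripts to look and compute and a shell command to move; the robot and the scene stay as the last step left them, time stands still between calls to the robot, and variables do not carry over. Pictures are saved under pics/ and viewed, at most 10 in all, crops included, and the job is handed in when it is done.

```bash
mkdir -p pics; python3 - <<'E'
from rig import r, imaging
import cv2, numpy as np
print(r.observe())
for n in("side","top"):
    d=imaging.grab_frame(n); cv2.imwrite(f"pics/{n}0.png",d["frame"][...,::-1]); np.savez(f"{n}0.npz",**d)
    print(n,d["vfov"],d["cx"],d["cy"],d["pose"].round(4).tolist())
E
```

```text
{'t': 0.0, 'joint_positions': array([-1.19174687e+00,  3.09031402e-01,  1.63520339e+00, -2.44785351e-06,
        1.19970436e+00, -6.96988630e-02]), 'qd': array([ 0.00030251,  0.00092445,  0.00212524,  0.00098495, -0.00274205,
       -0.00124954]), 'joint_efforts': array([-8.93395627e-04, -4.15255451e+01, -2.76661009e+01, -1.34451989e-04,
        1.03754655e-02,  6.55530627e-06]), 'tcp_pos': array([ 270.8149399 , -562.35466995,  230.02262887]), 'tcp_rot': array([-3.06058368e+00, -6.98478163e-01,  5.70959727e-04]), 'ft_force': array([-0.68366393, -0.34223355, -0.23681126]), 'moment': array([0.01970104, 0.02643583, 0.03599766]), 'finger_force': 0.0, 'width': 85.38769646519674}
side 42.688862969029756 280.476473525723 213.88773390674092 [[-0.9703, -0.0855, 0.2264, 240.6714], [-0.2411, 0.4242, -0.8729, 1145.7672], [-0.0214, -0.9015, -0.4322, 656.6949], [0.0, 0.0, 0.0, 1.0]]
top 45.08331407033097 281.65912273005125 213.06183754187543 [[-0.0001, -0.9948, 0.1015, 352.8438], [-0.9998, -0.0021, -0.0211, -9.7381], [0.0212, -0.1015, -0.9946, 1677.8318], [0.0, 0.0, 0.0, 1.0]]
```

View pics/top0.png

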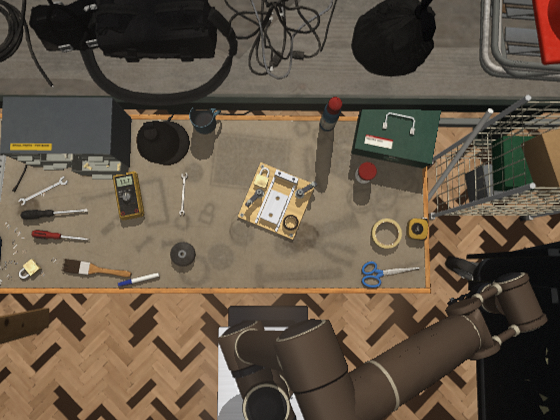

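View pics/side0.png

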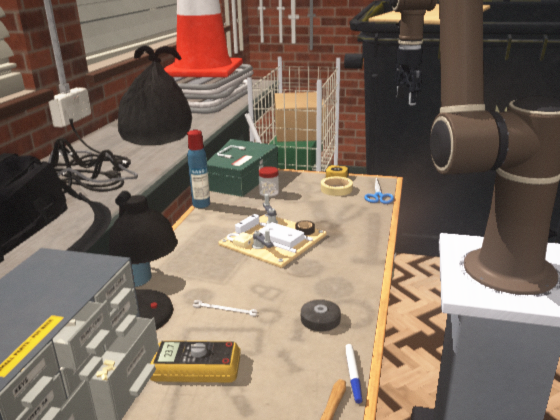

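The top view shows the jig at about (276,201), rotated, with the jar at (366,173) to its right. In the side view the jig is at (272,238). I'll enlarge both.

```bash
cat > h.py <<'E'
import numpy as np, cv2
def ray(d,uv):
    f=210/np.tan(np.radians(float(d["vfov"])/2)); P=d["pose"]
    v=P[:3,:3]@np.array([(uv[0]-d["cx"])/f,(uv[1]-d["cy"])/f,1.]); return P[:3,3],v
def onz(d,uv,z):
    o,v=ray(d,uv); return (o+v*(z-o[2])/v[2])[:2]
def proj(d,p):
    f=210/np.tan(np.radians(float(d["vfov"])/2)); P=d["pose"]
    c=P[:3,:3].T@(np.array(p)-P[:3,3]); return np.array([c[0]/c[2]*f+d["cx"],c[1]/c[2]*f+d["cy"]])
def crop(d,x0,y0,w,h,s,name):
    im=cv2.resize(d["frame"][y0:y0+h,x0:x0+w],None,fx=s,fy=s,interpolation=cv2.INTER_CUBIC)[...,::-1].copy()
    for i in range(0,w,10): cv2.putText(im,str(x0+i),(i*s,10),0,.35,(0,255,0)); cv2.line(im,(i*s,0),(i*s,6),(0,255,0))
    for i in range(0,h,10): cv2.putText(im,str(y0+i),(0,i*s+4),0,.35,(0,255,0))
    cv2.imwrite(name,im)
E
python3 - <<'E'
from h import *
t=dict(np.load("top0.npz"));s=dict(np.load("side0.npz"))
crop(t,230,155,95,86,7,"pics/topc.png"); crop(s,210,195,125,75,6,"pics/sidec.png")
# plywood base mask
hsv=cv2.cvtColor(t["frame"],cv2.COLOR_RGB2HSV)
m=np.zeros(hsv.shape[:2],np.uint8); m[150:250,225:330]=cv2.inRange(hsv,(10,50,150),(35,255,255))[150:250,225:330]
c=np.vstack([k for k in cv2.findContours(m,0,2)[0] if cv2.contourArea(k)>15])
R=cv2.minAreaRect(c);print(R); B=cv2.boxPoints(R)
w=np.array([onz(t,b,12) for b in B]);print(w.round(1).tolist(),w.mean(0))
for a in range(4): e=w[(a+1)%4]-w[a];print(np.linalg.norm(e),np.degrees(np.arctan2(e[1],e[0])))
E
```

```text
((271.1187744140625, 184.46295166015625), (80.9948501586914, 85.00955200195312), 22.47943687438965)
[[538.4, 167.2], [804.4, 61.5], [699.7, -189.7], [436.3, -80.1]] [619.72495064 -10.27805987]
286.19485959576946 -21.659259181987213
272.18290223290836 -112.62456080258231
285.2732566377896 157.40424647260824
267.50628862205116 67.56414116768558
```

View pics/topc.png

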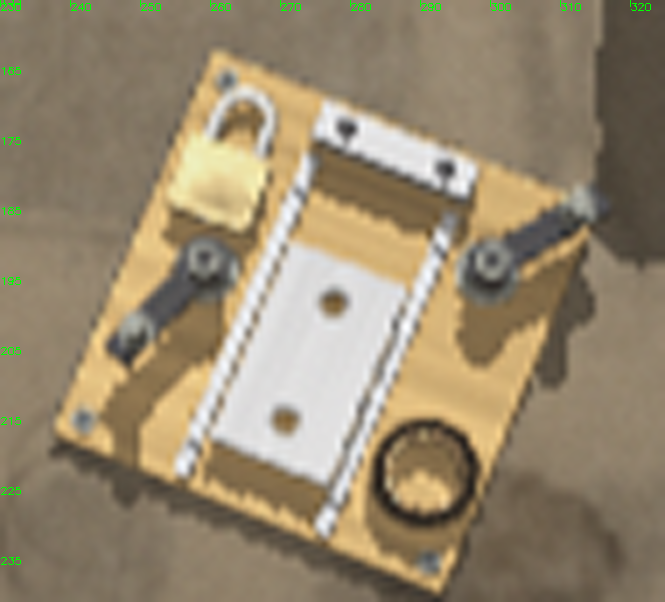

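View pics/sidec.png

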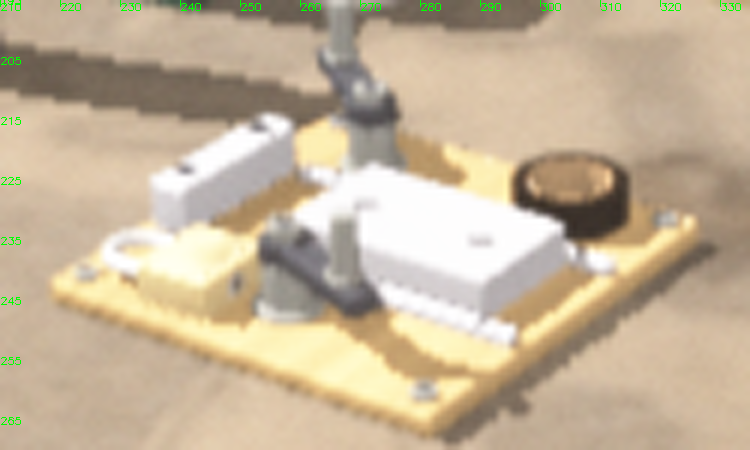

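```bash
cat > m.py <<'E'
from h import *
t=dict(np.load("top0.npz"));s=dict(np.load("side0.npz"))
T=lambda x,y,z:onz(t,(x/7+230-.43,y/7+155-.43),z)
S=lambda x,y,z:onz(s,(x/6+210-.42,y/6+195-.42),z)
def fit(mod,obs):
    mod,obs=np.array(mod,float),np.array(obs); a,b=mod.mean(0),obs.mean(0)
    M=(mod-a)@[1,1j]; O=(obs-b)@[1,1j]; th=np.angle((M.conj()*O).sum())
    R=np.array([[np.cos(th),-np.sin(th)],[np.sin(th),np.cos(th)]]); p=b-R@a
    return th,p,R,(obs-p)@R-mod
mod=[(100,100),(-100,-100),(-100,100),(0,62),(50,-62)]
th,p,R,e=fit(mod,[T(217,50,12),T(440,592,12),T(55,430,12),T(204,257,52),T(491,260,52)])
print("top",th,p,"\n",e.round(1))
th2,p2,R2,e=fit([(-100,-100),(-100,100),(100,100),(0,62),(50,-62)],[S(697,228,12),S(430,432,12),S(55,285,12),S(282,220,52),S(370,88,52)])
print("side",th2,p2,"\n",e.round(1))
J=lambda w:(w-p)@R
J2=lambda w:(w-p2)@R2
for n,x,y,z in [("b1",292,243,32),("b2",408,288,32),("b3",325,487,32),("b4",210,437,32),("stop",313,135,36),("stop",475,195,36),("npin",135,325,76),("fpin",583,205,76),("tape",425,472,31)]: print(n,J(T(x,y,z)).round(1),T(x,y,z).round(1))
for n,x,y,z in [("b1",480,285,32),("b2",565,228,32),("b3",375,165,32),("npin",344,216,76),]: print(n,J2(S(x,y,z)).round(1),S(x,y,z).round(1))
E
python3 m.py
```

```text
top -0.3941494009299856 [566.14431151 -27.67945965] 
 [[-1.2 -1.4]
 [ 0.7  1.4]
 [ 1.4 -1.6]
 [-0.5  0.4]
 [-0.4  1.2]]
side -0.39807981036313567 [564.84917314 -20.18338766] 
 [[ 2.   3.3]
 [-4.2  3.7]
 [-4.2 -1.5]
 [ 4.4 -4.5]
 [ 2.1 -1. ]]
b1 [24.  28.5] [599.3 -10.6]
b2 [ 25.4 -29.9] [578.1 -65. ]
b3 [-76. -30.] [484.5 -26.2]
b4 [-75.1  28.5] [507.8  27.5]
stop [74.6 39. ] [650.  -20.3]
stop [ 77.7 -42.1] [621.7 -96.4]
npin [-44.5  77.4] [554.8  60.8]
fpin [ 85.7 -90.1] [ 610.7 -143.8]
tape [-51.4 -70.3] [491.7 -72.9]
b1 [-72.8  27. ] [508.2  32.9]
b2 [-72.9 -33.2] [484.7 -22.5]
b3 [ 28.6 -35.2] [577.6 -63.7]
npin [-43.6  76.5] [554.3  67.2]
```

```bash
cat > to.py <<'E'
import sys,numpy as np
from scipy.spatial.transform import Rotation as Ro
from rig import r
th=-.395;p=np.array([566,-26.5]);R=np.array([[np.cos(th),-np.sin(th)],[np.sin(th),np.cos(th)]])
o=r.observe(); Q=Ro.from_rotvec(o["tcp_rot"]); q=np.array(o["tcp_pos"])
print("t %.2f jig %s z %.1f F %s q6 %.2f width %.0f"%(o["t"],(R.T@(q[:2]-p)).round(1),q[2],np.round(R.T@o["ft_force"][:2],1),o["joint_positions"][5],o["width"]))
yaw=Q.as_matrix()[:2,0]; yaw=np.arctan2(yaw[1],yaw[0]); print("tool yaw in jig",round(yaw-th,3))
for a in sys.argv[1:]:
    x,y,z=map(float,a.split(",")); w=np.r_[p+R@[x,y],z]
    print(a,"shift cm",(Q.inv().apply(w-q)/10).round(2),"turn z to jig-align",round(yaw-th,3))
E
python3 to.py -- -104,0,130 2>/dev/null || python3 to.py -104,0,130
```

```text
t 0.10 jig [ -66.2 -608.2] z 230.2 F [-0.3 -0.4] q6 -0.07 width 85
tool yaw in jig 0.844
t 0.10 jig [ -66.2 -608.2] z 230.2 F [-0.3 -0.4] q6 -0.07 width 85
tool yaw in jig 0.844
-104,0,130 shift cm [ 42.93 -43.23  10.11] turn z to jig-align 0.844
```

```bash
python3 -m crank '[[[4,-4,0],[0,0,0.08],0],[[8,-8,0],[0,0,0.16],0],[[12,-12,0],[0,0,0.24],0],[[16,-16,0],[0,0,0.32],0],[[20,-20,0],[0,0,0.4],0],[[24,-24,0],[0,0,0.48],0],[[28,-28,0],[0,0,0.56],0],[[32,-32,0],[0,0,0.64],0],[[36,-36,2],[0,0,0.72],0],[[40,-40,5],[0,0,0.8],0],[[42.9,-43.2,8],[0,0,0.844],0],[[42.9,-43.2,10],[0,0,0.844],0]]' 30; python3 -m crank '[[[0,0,0],[0,0,0],0],[[0,0,0],[0,0,0],0]]'; python3 to.py -104,0,18 -90,0,18
```

```text
t: 1.6
tcp_pos: [469.7, 15.2, 129.6]
tcp_rot: [-3.081, 0.61, 0.003]
ft_force: [-0.4, -1.5, -0.3]
width: -0.2
finger_force: 0.0
t: 1.85
tcp_pos: [470.6, 11.9, 131.8]
tcp_rot: [-3.08, 0.618, -0.001]
ft_force: [0.8, 0.4, 0.2]
width: -0.1
finger_force: 0.0
t 1.85 jig [-102.8   -1.3] z 131.8 F [0.6 0.6] q6 1.90 width -0
tool yaw in jig -0.001
-104,0,18 shift cm [-0.12 -0.13 11.38] turn z to jig-align -0.001
-90,0,18 shift cm [ 1.28 -0.13 11.38] turn z to jig-align -0.001
```

```bash
python3 -m crank '[[[-0.2,-0.1,3],[0,0,0],0],[[-0.2,-0.1,6],[0,0,0],0],[[-0.2,-0.1,9],[0,0,0],0],[[-0.2,-0.1,10.5],[0,0,0],0],[[-0.2,-0.1,11.2],[0,0,0],0],[[-0.2,-0.1,11.2],[0,0,0],0]]'; python3 to.py -86,0,19 -36,0,19; python3 - <<'E'
from h import *
from rig import imaging
t=imaging.grab_frame("top"); s=imaging.grab_frame("side")
crop(t,230,155,95,86,4,"a.png"); crop(s,210,165,125,105,4,"b.png")
a,b=cv2.imread("a.png"),cv2.imread("b.png"); H=max(a.shape[0],b.shape[0])
pad=lambda i:cv2.copyMakeBorder(i,0,H-i.shape[0],0,0,0)
im=np.hstack([pad(a),pad(b)]);im=cv2.resize(im,None,fx=800/im.shape[1],fy=800/im.shape[1]) if im.shape[1]>800 else im
cv2.imwrite("pics/p1.png",im)
E
```

```text
t: 2.6
tcp_pos: [469.4, 13.7, 19.7]
tcp_rot: [-3.08, 0.618, -0.001]
ft_force: [0.5, 0.8, 0.6]
width: 0.4
finger_force: 0.0
t 2.60 jig [-1.047e+02 -1.000e-01] z 19.7 F [0.2 0.9] q6 1.90 width 0
tool yaw in jig -0.001
-86,0,19 shift cm [ 1.87 -0.01  0.07] turn z to jig-align -0.001
-36,0,19 shift cm [ 6.87 -0.02  0.08] turn z to jig-align -0.001
```

View pics/p1.png

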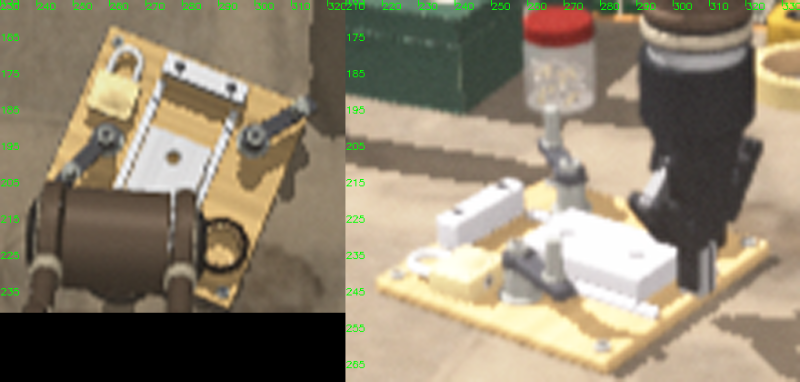

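```bash
python3 -m crank '[[[0.6,0,0],[0,0,0],0],[[1.2,0,0],[0,0,0],0],[[1.6,0,0],[0,0,0],0],[[2.0,0,0],[0,0,0],0],[[2.4,0,0],[0,0,0],0],[[2.8,0,0],[0,0,0],0],[[3.2,0,0],[0,0,0],0],[[3.6,0,0],[0,0,0],0],[[4.0,0,0],[0,0,0],0],[[4.4,0,0],[0,0,0],0],[[4.8,0,0],[0,0,0],0],[[5.2,0,0],[0,0,0],0]]'; python3 to.py
python3 -m crank '[[[0.3,0,0],[0,0,0],0],[[0.6,0,0],[0,0,0],0],[[0.8,0,0],[0,0,0],0],[[1.0,0,0],[0,0,0],0],[[1.1,0,0],[0,0,0],0],[[1.2,0,0],[0,0,0],0]]'; python3 to.py
```

```text
t: 4.2
tcp_pos: [517.0, -6.2, 19.2]
tcp_rot: [-3.08, 0.617, -0.0]
ft_force: [-1.6, 0.8, -1.0]
width: 0.4
finger_force: 0.6
t 4.20 jig [-53.   -0.1] z 19.2 F [-1.8  0.2] q6 1.87 width 0
tool yaw in jig -0.0
t: 4.95
tcp_pos: [527.7, -10.6, 19.3]
tcp_rot: [-3.08, 0.617, 0.001]
ft_force: [-2.2, 1.3, 1.3]
width: -0.0
finger_force: 1.2
t 4.95 jig [-41.5  -0.1] z 19.3 F [-2.5  0.3] q6 1.86 width -0
tool yaw in jig -0.0
```

Pushing at about 2 N. Now small steps until the stop shows in the force.

```bash
python3 -m crank '[[[0.1,0,0],[0,0,0],0],[[0.2,0,0],[0,0,0],0],[[0.3,0,0],[0,0,0],0],[[0.35,0,0],[0,0,0],0],[[0.35,0,0],[0,0,0],0]]'; python3 to.py
python3 -m crank '[[[0.1,0,0],[0,0,0],0],[[0.15,0,0],[0,0,0],0],[[0.15,0,0],[0,0,0],0]]'; python3 to.py
```

```text
t: 5.58
tcp_pos: [531.2, -12.1, 19.3]
tcp_rot: [-3.08, 0.617, -0.0]
ft_force: [-1.6, 0.4, 1.0]
width: 0.1
finger_force: 1.0
t 5.58 jig [-37.7  -0.1] z 19.3 F [-1.7 -0.2] q6 1.86 width 0
tool yaw in jig -0.0
t: 5.95
tcp_pos: [532.7, -12.7, 19.3]
tcp_rot: [3.08, -0.617, 0.001]
ft_force: [-0.7, 1.5, 0.1]
width: -0.1
finger_force: 1.0
t 5.95 jig [-36.1  -0.1] z 19.3 F [-1.2  1.1] q6 1.86 width -0
tool yaw in jig -0.0
```

```bash
python3 -m crank '[[[0.05,0,0],[0,0,0],0],[[0.1,0,0],[0,0,0],0],[[0.15,0,0],[0,0,0],0],[[0.15,0,0],[0,0,0],0]]'; python3 to.py
python3 -m crank '[[[0.05,0,0],[0,0,0],0],[[0.1,0,0],[0,0,0],0],[[0.15,0,0],[0,0,0],0],[[0.15,0,0],[0,0,0],0]]'; python3 to.py
```

```text
t: 6.45
tcp_pos: [533.2, -13.0, 19.2]
tcp_rot: [-3.08, 0.617, 0.002]
ft_force: [-4.9, 2.7, 4.3]
width: -0.0
finger_force: 2.5
t 6.45 jig [-35.5  -0.1] z 19.2 F [-5.5  0.6] q6 1.86 width -0
tool yaw in jig -0.0
t: 6.95
tcp_pos: [533.2, -13.1, 19.0]
tcp_rot: [-3.08, 0.617, 0.007]
ft_force: [-5.8, 4.0, 5.3]
width: -0.2
finger_force: 3.8
t 6.95 jig [-35.5  -0.2] z 19.0 F [-6.9  1.4] q6 1.86 width -0
tool yaw in jig -0.0
```

The blank is home (force rise, TCP at -35.5 as expected). I'll back off, rise, then check by camera.

```bash
python3 -m crank '[[[-0.8,0,0],[0,0,0],0],[[-1.5,0,0],[0,0,0],0],[[-1.5,0,-3],[0,0,0],0],[[-1.5,0,-7],[0,0,0],0],[[-1.5,0,-10],[0,0,0],0],[[-1.5,-4,-10],[0,0,0],0],[[-1.5,-8,-10],[0,0,0],0],[[-1,-12,-10],[0,0,0],0],[[-1,-12,-10],[0,0,0],0]]'; python3 to.py -42,110,56; python3 - <<'E'
from h import *
from rig import imaging
t=imaging.grab_frame("top"); s=imaging.grab_frame("side")
crop(t,230,155,95,86,4,"a.png"); crop(s,210,165,125,105,4,"b.png")
a,b=cv2.imread("a.png"),cv2.imread("b.png"); H=max(a.shape[0],b.shape[0])
pad=lambda i:cv2.copyMakeBorder(i,0,H-i.shape[0],0,0,0)
im=np.hstack([pad(a),pad(b)]);im=cv2.resize(im,None,fx=800/im.shape[1],fy=800/im.shape[1])
cv2.imwrite("pics/p2.png",im)
E
```

```text
t: 8.07
tcp_pos: [574.2, 102.9, 119.9]
tcp_rot: [-3.08, 0.612, -0.006]
ft_force: [-1.3, 0.8, -0.3]
width: -0.0
finger_force: 0.0
t 8.07 jig [-42.2 122.6] z 119.9 F [-1.5  0.2] q6 2.07 width -0
tool yaw in jig 0.003
-42,110,56 shift cm [-0.01  1.27  6.39] turn z to jig-align 0.003
```

View pics/p2.png

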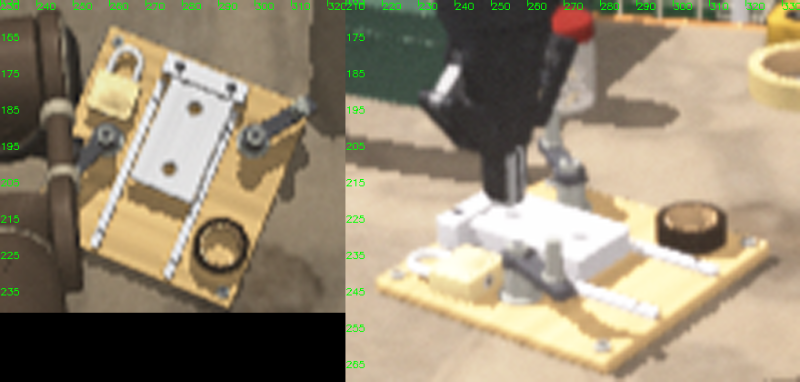

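Blank is against the stop and both arms are still open. Down beside the near pin, then push towards jig -y.

```bash
python3 -m crank '[[[0,0,3],[0,0,0],0],[[0,0,6],[0,0,0],0],[[0,0,6.4],[0,0,0],0],[[0,0,6.4],[0,0,0],0]]'; python3 to.py -42,54,56
python3 -m crank '[[[0,0.8,0],[0,0,0],0],[[0,1.6,0],[0,0,0],0],[[0,2.2,0],[0,0,0],0],[[0,2.8,0],[0,0,0],0],[[0,3.4,0],[0,0,0],0],[[0,4.0,0],[0,0,0],0],[[0,4.6,0],[0,0,0],0],[[0,5.2,0],[0,0,0],0],[[0.1,5.7,0],[0,0,0],0],[[0.2,6.2,0],[0,0,0],0],[[0.3,6.8,0],[0,0,0],0],[[0.3,6.8,0],[0,0,0],0]]'; python3 to.py -68,54,56 -68,33,56 -46,33,56
```

```text
t: 8.68
tcp_pos: [572.1, 100.0, 55.5]
tcp_rot: [3.08, -0.618, -0.0]
ft_force: [0.4, 0.3, 0.8]
width: 0.0
finger_force: 0.0
t 8.68 jig [-43.  119.1] z 55.5 F [0.3 0.5] q6 2.07 width 0
tool yaw in jig -0.001
-42,54,56 shift cm [ 0.11  6.51 -0.05] turn z to jig-align -0.001
t: 10.18
tcp_pos: [549.8, 36.2, 55.8]
tcp_rot: [3.08, -0.617, 0.003]
ft_force: [1.7, 0.3, 0.1]
width: 0.1
finger_force: 0.9
t 10.18 jig [-39.1  51.6] z 55.8 F [1.4 0.9] q6 1.95 width 0
tool yaw in jig -0.0
-68,54,56 shift cm [-2.89 -0.24 -0.03] turn z to jig-align -0.0
-68,33,56 shift cm [-2.89  1.86 -0.03] turn z to jig-align -0.0
-46,33,56 shift cm [-0.69  1.86 -0.03] turn z to jig-align -0.0
```

```bash
python3 -m crank '[[[0,-0.4,0],[0,0,0],0],[[-1.6,-0.4,0],[0,0,0],0],[[-3.2,-0.4,0],[0,0,0],0],[[-3.4,0.8,0],[0,0,0],0],[[-3.4,2.0,0],[0,0,0],0],[[-3.4,2.2,0],[0,0,0],0]]'; python3 to.py; python3 - <<'E'
from h import *
from rig import imaging
t=imaging.grab_frame("top"); s=imaging.grab_frame("side")
crop(s,210,180,125,95,6,"pics/p3.png")
E
```

```text
t: 10.92
tcp_pos: [508.8, 28.6, 55.4]
tcp_rot: [3.08, -0.619, 0.0]
ft_force: [-0.0, 0.6, -0.9]
width: -0.2
finger_force: 0.0
t 10.93 jig [-74.   28.8] z 55.4 F [-0.3  0.5] q6 1.94 width -0
tool yaw in jig -0.002
```

View pics/p3.png

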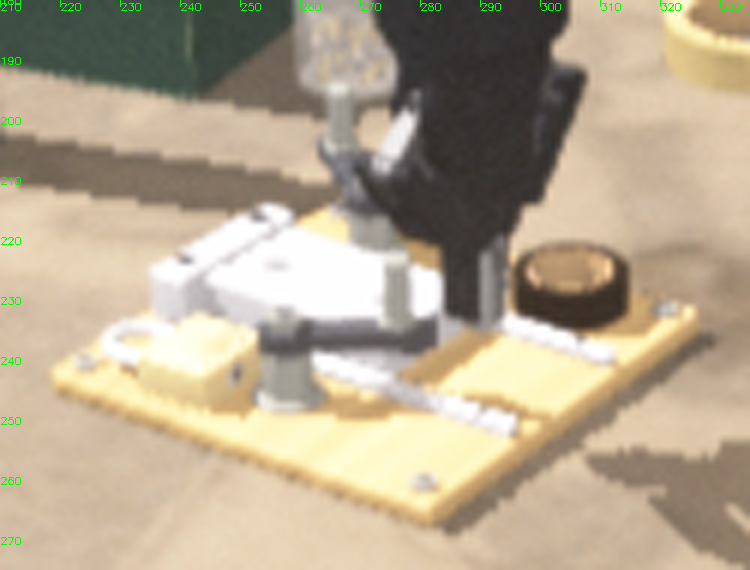

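The near arm has swung to about 0.9 rad (pin top about (276,222)) and the finger stands behind it. Push +x.

```bash
python3 -m crank '[[[0.9,0,0],[0,0,0],0],[[1.8,0.1,0],[0,0,0],0],[[2.4,0.2,0],[0,0,0],0],[[2.9,0.3,0],[0,0,0],0],[[3.4,0.5,0],[0,0,0],0],[[3.9,0.7,0],[0,0,0],0],[[4.4,0.9,0],[0,0,0],0],[[4.9,1.0,0],[0,0,0],0],[[5.3,1.0,0],[0,0,0],0],[[5.6,1.0,0],[0,0,0],0],[[5.7,1.0,0],[0,0,0],0],[[5.7,1.0,0],[0,0,0],0]]'; python3 to.py
```

```text
t: 12.52
tcp_pos: [558.6, -1.4, 55.6]
tcp_rot: [-3.08, 0.617, -0.003]
ft_force: [-1.1, 0.7, -1.0]
width: -0.2
finger_force: 0.6
t 12.53 jig [-16.5  20.3] z 55.6 F [-1.3  0.3] q6 1.89 width -0
tool yaw in jig -0.0
```

```bash
python3 -m crank '[[[-0.7,0,0],[0,0,0],0],[[-1.5,0,0],[0,0,0],0],[[-1.5,0,-3],[0,0,0],0],[[-1.5,0,-6.5],[0,0,0],0],[[1,3,-6.5],[0,0,0],0],[[4,6,-6.5],[0,0,0],0],[[7,9,-6.5],[0,0,0],0],[[9,12,-6.5],[0,0,0],0],[[9.9,14.6,-6.5],[0,0,0],0],[[9.9,14.6,-6.5],[0,0,0],0],[[9.9,14.6,-6.5],[0,0,0],0]]'; python3 to.py 83,-126,56; python3 - <<'E'
from h import *
from rig import imaging
t=imaging.grab_frame("top"); s=imaging.grab_frame("side")
crop(t,230,155,95,86,4,"a.png"); crop(s,210,165,125,105,4,"b.png")
a,b=cv2.imread("a.png"),cv2.imread("b.png"); H=max(a.shape[0],b.shape[0])
pad=lambda i:cv2.copyMakeBorder(i,0,H-i.shape[0],0,0,0)
im=np.hstack([pad(a),pad(b)]);im=cv2.resize(im,None,fx=800/im.shape[1],fy=800/im.shape[1])
cv2.imwrite("pics/p4.png",im)
E
```

```text
t: 13.9
tcp_pos: [592.6, -173.6, 120.3]
tcp_rot: [-3.08, 0.617, 0.0]
ft_force: [-0.5, 1.2, -0.5]
width: -0.2
finger_force: 0.0
t 13.90 jig [  81.2 -125.5] z 120.3 F [-1.   0.9] q6 1.61 width -0
tool yaw in jig -0.0
83,-126,56 shift cm [0.18 0.05 6.43] turn z to jig-align -0.0
```

View pics/p4.png

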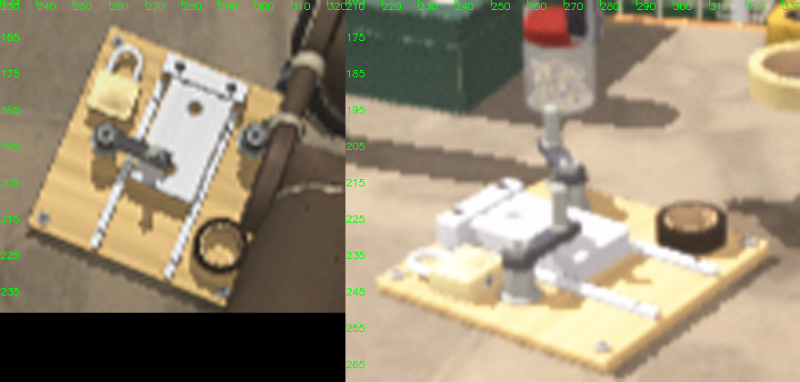

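```bash
python3 -m crank '[[[0.3,0,3],[0,0,0],0],[[0.3,0,6],[0,0,0],0],[[0.3,0,6.4],[0,0,0],0],[[0.3,0,6.4],[0,0,0],0]]'; python3 to.py
python3 -m crank '[[[0,-0.6,0],[0,0,0],0],[[0,-1.2,0],[0,0,0],0],[[0,-1.8,0],[0,0,0],0],[[0.1,-2.4,0],[0,0,0],0],[[0.2,-3.0,0],[0,0,0],0],[[0.3,-3.6,0],[0,0,0],0],[[0.4,-4.2,0],[0,0,0],0],[[0.5,-4.8,0],[0,0,0],0],[[0.5,-5.4,0],[0,0,0],0],[[0.4,-6.0,0],[0,0,0],0],[[0.3,-6.6,0],[0,0,0],0],[[0.2,-7.2,0],[0,0,0],0]]'; python3 to.py
```

```text
t: 14.5
tcp_pos: [595.8, -174.9, 56.5]
tcp_rot: [-3.081, 0.615, -0.0]
ft_force: [1.3, -0.1, -0.2]
width: 0.0
finger_force: 0.0
t 14.50 jig [  84.6 -125.5] z 56.5 F [1.2 0.4] q6 1.61 width 0
tool yaw in jig 0.001
t: 16.0
tcp_pos: [623.1, -109.3, 55.5]
tcp_rot: [3.08, -0.616, -0.008]
ft_force: [-6.4, -3.7, 2.4]
width: -0.1
finger_force: 2.9
t 16.00 jig [ 84.6 -54.5] z 55.5 F [-4.5 -5.8] q6 1.72 width -0
tool yaw in jig 0.001
```

```bash
python3 - <<'E'
from h import *
from rig import imaging
t=imaging.grab_frame("top"); s=imaging.grab_frame("side")
crop(s,210,150,125,100,6,"pics/p5.png")
E
```

```text
(no output)
```

View pics/p5.png

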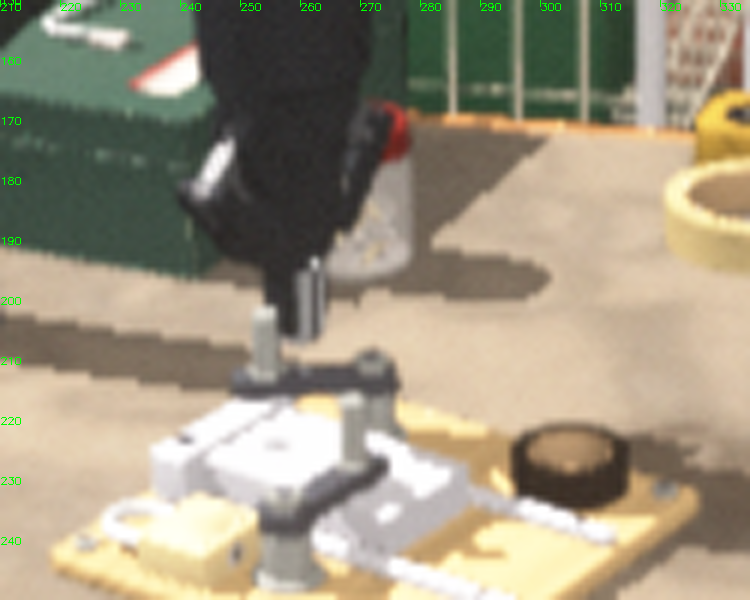

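The far arm is at about 0.9 rad with its pin at about (253,201). Go round behind the pin (+x side) and push -x.

```bash
python3 -m crank '[[[0,0.5,0],[0,0,0],0],[[1.6,0.5,0],[0,0,0],0],[[3.3,0.5,0],[0,0,0],0],[[3.6,-0.8,0],[0,0,0],0],[[3.6,-2.2,0],[0,0,0],0],[[3.6,-2.4,0],[0,0,0],0]]'; python3 to.py 67,-20,56
python3 -m crank '[[[-0.8,0,0],[0,0,0],0],[[-1.5,-0.1,0],[0,0,0],0],[[-2.0,-0.2,0],[0,0,0],0],[[-2.5,-0.3,0],[0,0,0],0],[[-3.0,-0.5,0],[0,0,0],0],[[-3.5,-0.7,0],[0,0,0],0],[[-4.0,-0.9,0],[0,0,0],0],[[-4.5,-1.0,0],[0,0,0],0],[[-4.9,-1.0,0],[0,0,0],0],[[-5.2,-1.0,0],[0,0,0],0],[[-5.2,-1.0,0],[0,0,0],0]]'; python3 to.py 67,-20,56
```

```text
t: 16.85
tcp_pos: [667.5, -99.5, 56.0]
tcp_rot: [-3.08, 0.614, 0.001]
ft_force: [-0.1, 0.1, 0.0]
width: 0.1
finger_force: 0.0
t 16.85 jig [121.8 -28.3] z 56.0 F [-0.2  0. ] q6 1.75 width 0
tool yaw in jig 0.002
67,-20,56 shift cm [-5.48 -0.84  0.  ] turn z to jig-align 0.002
t: 18.23
tcp_pos: [623.0, -72.5, 56.4]
tcp_rot: [3.08, -0.617, -0.001]
ft_force: [2.0, -0.2, 0.7]
width: 0.0
finger_force: 0.8
t 18.23 jig [ 70.3 -20.5] z 56.4 F [1.9 0.5] q6 1.78 width 0
tool yaw in jig -0.0
67,-20,56 shift cm [-0.33 -0.05  0.04] turn z to jig-align -0.0
```

```bash
python3 -m crank '[[[-0.2,0,0],[0,0,0],0],[[-0.35,0,0],[0,0,0],0],[[-0.35,0,0],[0,0,0],0],[[0.8,0,0],[0,0,0],0],[[2,0,0],[0,0,0],0],[[2,0,-4],[0,0,0],0],[[2,0,-8],[0,0,0],0],[[2,4,-12],[0,0,0],0],[[2,9,-12],[0,0,0],0],[[2,14,-12],[0,0,0],0],[[0,19,-12],[0,0,0],0],[[0,24,-12],[0,0,0],0]]';python3 -m crank '[[[0,4,0],[0,0,0],0],[[0,6,0],[0,0,0],0],[[0,6,0],[0,0,0],0]]'; python3 to.py; python3 - <<'E'
from h import *
from rig import imaging
t=imaging.grab_frame("top"); s=imaging.grab_frame("side")
np.savez("top1.npz",**t);np.savez("side1.npz",**s)
crop(t,230,155,95,86,7,"pics/p6.png")
E
```

```text
t: 19.73
tcp_pos: [529.3, -294.9, 175.8]
tcp_rot: [-3.08, 0.617, 0.004]
ft_force: [0.3, -0.9, 0.6]
width: 0.2
finger_force: 0.0
t: 20.1
tcp_pos: [507.8, -350.0, 176.0]
tcp_rot: [-3.079, 0.62, 0.001]
ft_force: [0.1, 0.4, -0.8]
width: 0.2
finger_force: 0.0
t 20.10 jig [  70.8 -321. ] z 176.0 F [-0.1  0.4] q6 1.29 width 0
tool yaw in jig -0.002
```

View pics/p6.png

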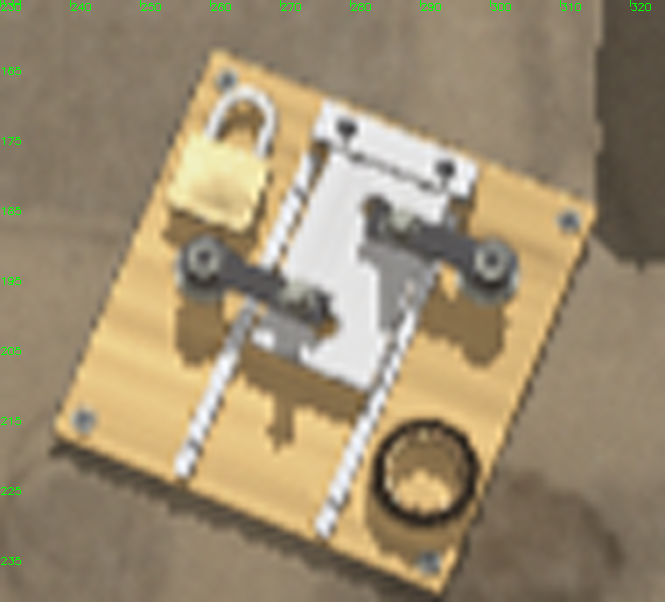

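Both arms lie across the blank; near pin top at crop (298,296), far pin top at (400,218). Checking the angles.

```bash
cat >> m.py <<'E'
print("---")
n=J(T(298,294,76))-J(T(204,257,52)); f=J(T(400,216,76))-J(T(491,260,52))
print("near",n,np.arctan2(-n[0],-n[1]),"far",f,np.arctan2(f[0],f[1]))
print("arm tips",[J(T(325,310,46))-[0,62],J(T(368,213,46))-[50,-62]])
print("blank near end",J(T(371,390,32)),J(T(250,340,32)))
E
python3 m.py | sed -n '/---/,$p'
```

```text
---
near [ -2.13293586 -48.00482971] 0.044402488999094825 far [-1.06713447 46.0867379 ] -0.02315077748943485
arm tips [array([ -0.96247432, -60.53638924]), array([-1.17315365, 62.52547449])]
blank near end [-25.70775362 -32.31243235] [-25.84122078  28.95138837]
```

Both arms are within about 0.05 rad of square, and the blank's near end is at -25.8 (ideal -25). Handing in.

```bash
python3 -c "
from rig import r
print(r.job_done())"
```

```text
the job is handed in; nothing more can be done
None
```

The job is handed in: the blank is home within about 1 mm of the stop and both clamp arms are within about 0.05 rad of square by the last top image (20 s used of 64; the interface returned no verdict).

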